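Slide a hub bearing along the fence into the corner pocket

ROBOT

A 7-joint arm with a two-finger parallel gripper is mounted at the origin on the work surface. World frame = base frame: x ahead of the robot, y to its left, z up, the work surface at z = 0. Lengths are in m, angles in degrees, forces in N, time in s.
With the tool pointing down it reaches from about 0.375 to 0.925 m from the base axis. Payload 3.1 kg.
Tool frame: the origin (TCP) lies between the finger pads; the fingertips stand 19 mm ahead of it and the grasp point (between the pads) is the TCP; z points along the fingers, y is the line along which they close (so a half turn about z gives the same grasp; the last joint's range is limited). The gripper opens to 85 mm and grips with 20 to 120 N. Pads are 22 mm wide; open, the fingers measure 114 mm over their backs; the gripper's body (76 mm by 85 mm) begins 54 mm behind the grasp point. The pads swing forward as they close: fully open they stand 13 mm farther back than shut.
Start: joints at [69.798, 21.939, 2.515, 91.553, -1.026, 66.532, -2.859], TCP at [0.164, -0.629, 0.25] pointing down, gripper open.
Joint ranges: [-149.38, 149.38], [-23.57, 123.04], [-84.95, 90], [0, 143.3], [-89.99, 269.99], [3.08, 112.72], [-163.45, 163.45]. Speed limits (degrees/s): [159.86, 159.86, 180, 180, 180, 180, 180].

INTERFACE

Orientations are given as a 3x3 rotation matrix whose columns are the frame's x, y, z axes.
In Python, from plant import bot, viewer gives the robot as it stands.
- The arm moves only by the tool step_arm, never from a script. Its arguments are lists of equal length, an entry for each row: "xyz": the shift along the tool's x, y, z in units of 30 mm (1.0 is 30 mm), a list of three; "roll": the turn about the tool's z in units of 8 degrees (1.0 is 8 degrees). In form: {"xyz": [[dx, dy, dz], ...], "roll": [roll, ...]}. A call has 1 to 5 rows; each row shifts and turns the commanded pose from where the row before left it, along the tool's axes as they then stand; what a row does not reach is not made up. A row lasts 1/10 s, in which the tool goes at most 50 mm and 8.59 degrees, less where a joint would pass 70% of its speed; a pose out of reach is approached as far as the arm can. A call is refused whole if a number of a shift passes 1 or a number of a turn 1, either way. A call with a gripper value outside its range is refused whole. "gripper" is the opening in per cent of the stroke, from 0 (shut) to 100 (fully open), set as the call begins (left out, the last holds). The fingers move at their own pace and stop on an object; "newtons" is the grip in N (left out, the last holds). Time passes only in rows, so rows that do not move let the fingers close. It gives the time, the measured TCP pose, the force, the opening and the grip force at its end, in the units of the state.
- bot.sense(): the state, without advancing time (a new reading comes with each control period).
- viewer.get_image(name): name is "side" or "top"; returns a dict with "color" (480x640x3 uint8, red, green, blue), "K" (3x3 intrinsics, pixels), "distortion" ([k1, k2, p1, p2, k3] as OpenCV has them; the pictures are not rectified), "extrinsics" (4x4, takes a point from camera to world coordinates). Camera axes: x right, y down, z forward; pixel columns grow to the right and rows downward; lengths in m; the calibration is good to about 2 mm. A picture is of the moment at which its call begins. There is no depth.
- bot.job_done(): hands the job in; it is judged then, once.
The state is a dict: "time_s": time; "joints": joint angles; "joint_velocities": joint speeds; "tau": joint torques, N m; "tool_pos": TCP position; "ee_rot": TCP orientation; "ft_force": force on the tool from outside, world axes, zero at the start; "torque": the same for the moment, N m; "finger_gap": finger opening in m; "gripper_force": force on a finger pad.
Only numpy, scipy, OpenCV 4.12 (cv2) and the standard library are available. Lean on these libraries where they do the work, as an engineer would, in place of code of your own. Each camera call takes 0.05 s, during which the arm holds its last target. There are 200 camera calls.

TASK

On the metal setting board, set up the largest bearing for the press with a fingertip: slide it across the board until it rests against the long fence, then, keeping it against the fence, push it along into the corner pocket until it is fully home, touching both the fence and the end stop. Never lift or pick it up, and leave the other two rings and everything else on the bench where they are; finish with the robot clear.

Things in the scene. Friction and masses are not known exactly. Their poses are not given: they have to be found in the camera images.
- board: aluminium setting board, bolted to the bench, 170 (x) x 300 (y) x 8 mm thick. Origin: centre of its underside, on the bench top; x points to the fence, y to the end stop, z up. Steel walls on it rise 12 mm above the plate (tops 20 mm above the bench); the near (-x) and the -y edge have none. Its position and yaw differ each time
- fence (a point): middle of the fence's inner face, at plate level (board frame x 65, y -12, z 8 mm). The fence is straight, along the board's y at its +x edge, from y = -150 to +125 mm, 20 mm wide
- pocket (a point): where the bearing's underside centre is when fully home (board frame x 45, y 105, z 8 mm). Corner pocket: fence face at x = 65, end stop across the +y end with its face at y = 125 (x 8 to 85), and a short lip parallel to the fence at x = 8 to 20, y = 97 to 125 mm. It is 45 mm wide, 28 mm deep, open towards -y only. Axes as the board's
- bearing: the largest bearing, the one to move: steel disc 40 mm in diameter, 12 mm thick, about 65 g, black rubber seal and a dark 17 mm bore seen on top (closed for contact). It lies flat on the board, in one of three places in a row along y, its centre 84 to 96 mm from the fence's face. Origin: centre of its underside; z up
- small_bearing: small bearing, stays: same look, 28 mm in diameter, 8 mm thick, loose on the board in the same row. Origin: centre of its underside
- spacer: thin-walled steel spacer ring, stays: 36 mm outside, 28 mm inside, 12 mm high, loose on the board in the same row. Origin: centre of its underside. The three centres are about 60 mm apart along the board's y
- cassette: sprocket cassette, stays: steel stack 110 mm in diameter, 27 mm high, on the bench past the board's -y end. Origin: centre of its underside
- tub: grease tub, stays: 66 mm in diameter, 55 mm high, on the bench past the board's +y end. Origin: centre of its underside
- lube: upright black lube bottle, stays: 36 mm in diameter, 115 mm high, past the board's +y end. Origin: centre of its underside
- driver: screwdriver, stays: 190 mm long, 26 mm high, lies on the bench along the board's near (-x) edge. Origin: about its middle
- spanner: spanner, stays: about 170 mm long, 7 mm thick, lies on the bench beyond the fence (+x), along it. Origin: about its middle
Not all that is in view belongs to the job. Leave any orange look-alike of the bearing alone.

How it is judged (in metres and radians):
On the way:
1. the bearing is against the fence, before the pocket (x of bearing in the frame of board above 0.0415 m and y of bearing in the frame of board below 0.08 m and z of bearing in the frame of board below 0.011 m), for 0.1 s.
At the end, for the whole second after the job is handed in: The large bearing lies flat and at rest in the corner pocket, within 3 mm of touching the fence and within 3 mm of touching the end stop; the other things are within 12 mm of where they stood (x of bearing in the frame of board between 0.042 and 0.048 m and y of bearing in the frame of board between 0.102 and 0.108 m and z of bearing in the frame of board between 0.006 and 0.0105 m and angle between bearing's own z axis and vertical below 0.08 rad and linear speed of bearing below 0.01 m/s and distance of each of small_bearing, spacer, cassette, tub, lube, driver, spanner from where it was at the start of the episode below 0.012 m).
It fails at once if the bearing is lifted off the board (more than 7 mm) or tipped up (z of bearing in the frame of board above 0.015 m or angle between bearing's own z axis and vertical above 0.4 rad).
It fails at once if the bearing strays more than 10 mm from the fence on the last stretch before the pocket (y of bearing in the frame of board above 0.05 m and x of bearing in the frame of board below 0.035 m).
It fails at once if the small bearing or the spacer ring is moved by more than 12 mm (distance of any of small_bearing, spacer from where it was at the start of the episode above 0.012 m).
It fails at once if something else on the bench is moved by more than 12 mm (distance of any of cassette, tub, lube, driver, spanner from where it was at the start of the episode above 0.012 m).
It also fails if it takes over 53 s, if anything falls off the work surface, if the arm or the gripper's body presses on something with over 40 N, if the wrist force passes 120 N, or if a joint passes its speed limit or range.

## Working session

There is one attempt and no reset: what is moved stays moved. The work goes in short steps, Python scripts to look and compute and a tool call to move; the robot and the scene stay as the last step left them, time stands still between calls to the robot, and variables do not carry over. Pictures are saved under pics/ and viewed, at most 10 in all, crops included, and the job is handed in when it is done.

Besides the shell and the picture viewer there is one more tool, called after "Emit:" as name(argument=value, ...) on one line, values as JSON. step_arm: Moves the arm, as the interface text tells. Its arguments: {"type":"object","properties":{"xyz":{"type":"array"},"roll":{"type":"array"},"gripper":{"type":"number"},"newtons":{"type":"number"}},"required":["xyz","roll"]}

```bash
mkdir -p pics
python3 - <<'E'
from plant import bot, viewer
import cv2,numpy as np
s=bot.sense();print(s['time_s'],s['tool_pos'],s['ee_rot'],s['finger_gap'])
for n in('top','side'):
    d=viewer.get_image(n);cv2.imwrite(f'pics/{n}0.png',d['color'][:,:,::-1]);print(n,d['K'],d['distortion'],d['extrinsics'])
E
```

```text
0.0 [ 0.16358965 -0.62816278  0.24886323] [[ 9.67703094e-01  2.52091404e-01 -8.03916670e-04]
 [ 2.52092643e-01 -9.67699851e-01  2.50936095e-03]
 [-1.45361718e-04 -2.63097783e-03 -9.99996528e-01]] 0.08536788297639919
top [[570.80539651   0.         319.32189668]
 [  0.         570.80539651 247.96060624]
 [  0.           0.           1.        ]] [-0.01291864  0.          0.          0.          0.        ] [[-0.02756287 -0.99663197  0.07723343  0.44321587]
 [-0.99960247  0.02702142 -0.008047    0.04561999]
 [ 0.00593294 -0.07742453 -0.99698056  1.15080797]
 [ 0.          0.          0.          1.        ]]
side [[585.03865653   0.         316.3877872 ]
 [  0.         585.03865653 229.04118639]
 [  0.           0.           1.        ]] [0.05288201 0.         0.         0.         0.        ] [[ 0.97060387 -0.10733973  0.21542126  0.34745358]
 [-0.24005114 -0.49652926  0.83416674 -0.72615509]
 [ 0.01742372 -0.86135758 -0.50770024  0.50825398]
 [ 0.          0.          0.          1.        ]]
```

View pics/top0.png

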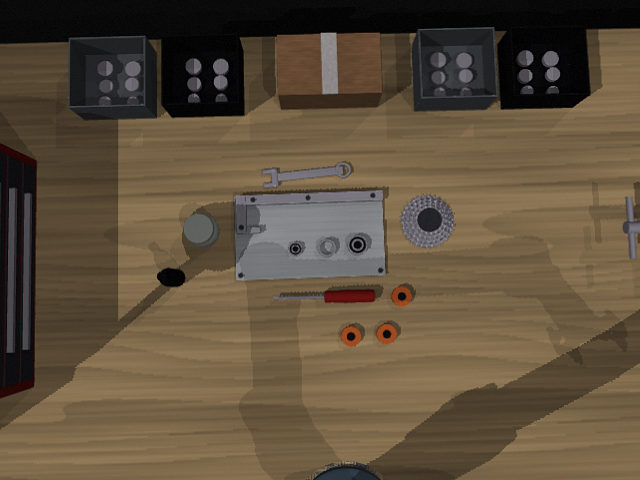

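View pics/side0.png

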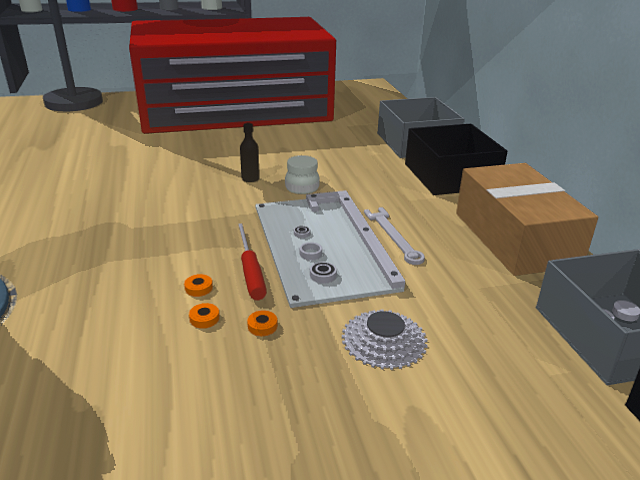

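Top view: large bearing at (358,244); possible confusions are the small bearing (295,248), the spacer (328,246) and the orange look-alikes (402,296), (351,336), (387,334). The side view agrees: large bearing at (323,270), fence to the right, pocket at the far end (315,200). I choose (358,244) and will check it in a crop.

```bash
cat > h.py <<'E'
import cv2,numpy as np
from plant import bot,viewer
def ray(d,px,z):
    px=np.array(px,float).reshape(-1,1,2)
    u=cv2.undistortPoints(px,d['K'],np.array(d['distortion'])).reshape(-1,2)
    E=d['extrinsics'];r=np.c_[u,np.ones(len(u))]@E[:3,:3].T;o=E[:3,3]
    return o+r*((z-o[2])/r[:,2])[:,None]
def blob(d,lo,box,dark=True):
    x0,y0,x1,y1=box;g=cv2.cvtColor(d['color'],cv2.COLOR_RGB2GRAY)[y0:y1,x0:x1]
    m=(g<lo).astype(np.uint8);n,l,s,c=cv2.connectedComponentsWithStats(m)
    i=1+np.argmax(s[1:,4]);return c[i]+[x0,y0],s[i]
E
python3 - <<'E'
from h import *
d=viewer.get_image('top');c=d['color']
hsv=cv2.cvtColor(c,cv2.COLOR_RGB2HSV)
m=((hsv[...,1]<50)&(hsv[...,2]>90)).astype(np.uint8);k=np.zeros_like(m);k[183:290,225:392]=1;m*=k
m=cv2.morphologyEx(m,cv2.MORPH_CLOSE,np.ones((9,9)))
cs,_=cv2.findContours(m,0,1);cn=max(cs,key=cv2.contourArea)
r=cv2.minAreaRect(cn);b=cv2.boxPoints(r);print(r,b)
ap=cv2.approxPolyDP(cn,4,True).reshape(-1,2);print(ap)
for z in(.008,.02):print(z,ray(d,b,z).round(4).tolist())
print(z,ray(d,ap,.008).round(4).tolist())
for box in((345,230,372,258),(287,238,304,257)):
    p,s=blob(d,60,box);print(p,s,ray(d,p,.02))
cv2.imwrite('pics/c1.png',cv2.resize(c[180:292,222:394,::-1],None,fx=4.5,fy=4.5,interpolation=cv2.INTER_CUBIC))
E
```

```text
((308.8045349121094, 229.5913848876953), (96.3587646484375, 149.15560913085938), 87.92996978759766) [[232.53511 184.13727]
 [381.59338 178.74963]
 [385.07397 275.0455 ]
 [236.01569 280.43314]]
[[234 197]
 [236 211]
 [247 209]
 [247 237]
 [235 234]
 [236 280]
 [385 274]
 [382 190]
 [278 194]
 [277 183]
 [264 183]
 [262 195]]
0.008 [[0.6661, 0.2085, 0.008], [0.6691, -0.0938, 0.008], [0.4738, -0.0937, 0.008], [0.4712, 0.2046, 0.008]]
0.02 [[0.6637, 0.2068, 0.02], [0.6668, -0.0923, 0.02], [0.4735, -0.0923, 0.02], [0.4709, 0.2029, 0.02]]
0.02 [[0.6397, 0.2059, 0.008], [0.6111, 0.2024, 0.008], [0.6145, 0.1801, 0.008], [0.5578, 0.1811, 0.008], [0.5645, 0.2051, 0.008], [0.4721, 0.2046, 0.008], [0.4759, -0.0937, 0.008], [0.646, -0.0938, 0.008], [0.6434, 0.1169, 0.008], [0.666, 0.1185, 0.008], [0.6667, 0.1448, 0.008], [0.6423, 0.1493, 0.008]]
[357.26213592 244.44660194] [  4   7  17  16 103] [[ 0.53577882 -0.03913436  0.02      ]]
[294.91489362 248.4893617 ] [ 3  5 11 12 47] [[0.53107751 0.08498876 0.02      ]]
```

View pics/c1.png

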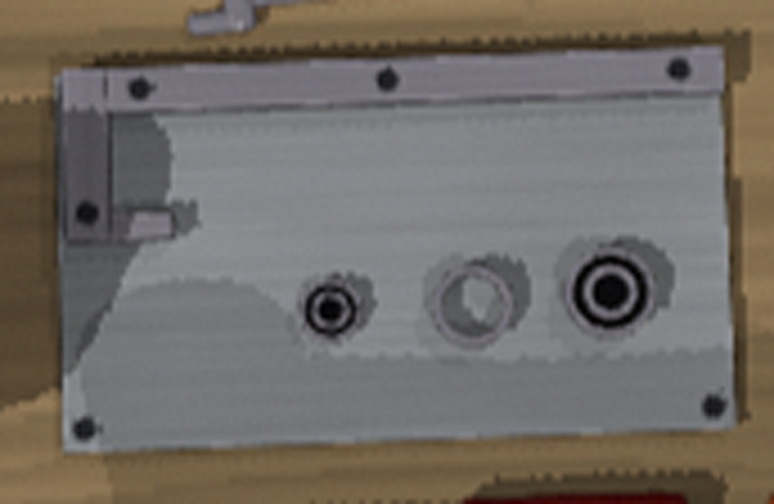

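The crop confirms it: the large bearing (seal and bore) is at crop (608,291), the spacer at (472,303) and the small bearing at (330,309). The fence's inner top edge runs from (115,111) to (722,93).

```bash
cat >> h.py <<'E'
def frame(yaw,o):
    c,s=np.cos(yaw),np.sin(yaw);R=np.array([[c,-s],[s,c]]);return R,np.array(o)
E
python3 - <<'E'
from h import *
d=viewer.get_image('top')
f=lambda x,y:(222+x/4.5,180+y/4.5)
q=ray(d,[f(115,111),f(722,93),f(63,70),f(722,47)],.02)[:,:2]
n=ray(d,[f(66,452),f(734,427)],.008)[:,:2]
an=lambda a,b:np.degrees(np.arctan2(-(a-b)[0],(a-b)[1]))
print(q.round(4),n.round(4));print(an(q[0],q[1]),an(q[2],q[3]),an(n[0],n[1]))
yaw=np.radians(np.mean([an(q[0],q[1]),an(q[2],q[3]),an(n[0],n[1])]))
R,_=frame(yaw,[0,0])
loc=[(q[0],(65,125)),(q[2],(85,150)),(q[3],(85,-150)),(n[0],(-85,150)),(n[1],(-85,-150))]
os=np.array([p-R@(np.array(l)/1000) for p,l in loc]);print(os.round(4));o=os.mean(0)
print('yaw',np.degrees(yaw),'o',o)
for px,z in(((357.3,244.4),.02),((294.9,248.5),.016),(f(472,303),.02)):
    p=ray(d,px,z)[0,:2];print(p,(R.T@(p-o)).round(4))
P=lambda x,y:(R@(np.array([x,y])/1000)+o).round(4)
print('pocket',P(45,105),'fence mid',P(65,-12))
s=bot.sense();print(np.degrees(np.arctan2(s['ee_rot'][1][0],s['ee_rot'][0][0])))
E
```

```text
[[ 0.6214  0.1774]
 [ 0.6223 -0.0924]
 [ 0.6404  0.2002]
 [ 0.643  -0.0932]] [[ 0.4711  0.2033]
 [ 0.4741 -0.0938]]
0.1878791798537449 0.49824393127397243 0.5718095438294263
[[0.5573 0.052 ]
 [0.5565 0.0496]
 [0.5569 0.0562]
 [0.5572 0.0539]
 [0.558  0.0568]]
yaw 0.4193108849857145 o [0.55720441 0.05369259]
[ 0.53586974 -0.03921273] [-0.022  -0.0927]
[0.53136784 0.0851582 ] [-0.0256  0.0317]
[0.53165889 0.02142493] [-0.0258 -0.0321]
pocket [0.6014 0.159 ] fence mid [0.6223 0.0422]
14.600316119777295
```

Emit:
step_arm(xyz=[[0,0,0],[0.5,-1,0],[0.5,-1,0],[0.5,-1,0],[0.5,-1,0]], roll=[0,0,0,0,0], gripper=0)

```text
time_s: 0.7
tool_pos: [0.1919, -0.4965, 0.2502]
ee_rot: [[0.968, 0.252, 0.0], [0.252, -0.968, 0.0], [0.0, -0.0, -1.0]]
ft_force: [0.9, 1.4, -0.8]
finger_gap: 0.0125
gripper_force: 0.0
```

Emit:
step_arm(xyz=[[0.9,-0.85,0],[0.9,-0.85,0],[0.9,-0.85,0],[0.9,-0.85,0],[0.9,-0.85,0]], roll=[0,0,0,0,0])

```text
time_s: 1.2
tool_pos: [0.2907, -0.339, 0.2505]
ee_rot: [[0.968, 0.252, 0.0], [0.252, -0.968, -0.001], [0.0, 0.001, -1.0]]
ft_force: [0.5, 0.1, -0.6]
finger_gap: 0.0001
gripper_force: 0.0
```

Emit:
step_arm(xyz=[[0.9,-0.85,0],[0.9,-0.85,0],[0.9,-0.85,0],[0.9,-0.85,0],[0.9,-0.85,0]], roll=[0,0,0,0,0])

```text
time_s: 1.7
tool_pos: [0.3892, -0.1817, 0.2506]
ee_rot: [[0.968, 0.252, 0.001], [0.252, -0.968, -0.001], [0.0, 0.001, -1.0]]
ft_force: [0.6, 0.9, 0.2]
finger_gap: 0.0002
gripper_force: 0.0
```

Emit:
step_arm(xyz=[[0.9,-0.85,0],[0.9,-0.85,0],[0.6,-0.5,0.5],[0,0,1],[0,0,0.5]], roll=[0,0,0,0.9,0.88])

```text
time_s: 2.2
tool_pos: [0.4411, -0.0996, 0.1887]
ee_rot: [[1.0, 0.004, -0.002], [0.004, -1.0, 0.001], [-0.002, -0.001, -1.0]]
ft_force: [-0.8, -0.1, -0.5]
finger_gap: 0.0002
gripper_force: 0.0
```

Emit:
step_arm(xyz=[[0.52,-0.67,0],[0.52,-0.67,0],[0.52,-0.67,0],[0,0,1],[0,0,1]], roll=[0,0,0,0,0])

```text
time_s: 2.7
tool_pos: [0.4903, -0.0394, 0.131]
ee_rot: [[1.0, 0.008, 0.004], [0.008, -1.0, -0.0], [0.004, 0.0, -1.0]]
ft_force: [-0.3, -0.2, -0.5]
finger_gap: 0.0002
gripper_force: 0.0
```

Emit:
step_arm(xyz=[[0,0,1],[0,0,0.6],[0,0,0]], roll=[0,0,0])

```text
time_s: 3.0
tool_pos: [0.4854, -0.0403, 0.0797]
ee_rot: [[1.0, 0.006, -0.006], [0.006, -1.0, 0.001], [-0.006, -0.001, -1.0]]
ft_force: [-1.0, 0.5, 0.3]
finger_gap: -0.0004
gripper_force: 0.0
```

Run:
```python
from h import *
s=bot.sense();print(s['tool_pos'])
a=viewer.get_image('side')['color'][200:340,220:420,::-1];a=cv2.resize(a,None,fx=4,fy=4)
cv2.imwrite('pics/s2.png',a)
```

```text
[ 0.48544661 -0.04027541  0.07969301]
```

View pics/s2.png

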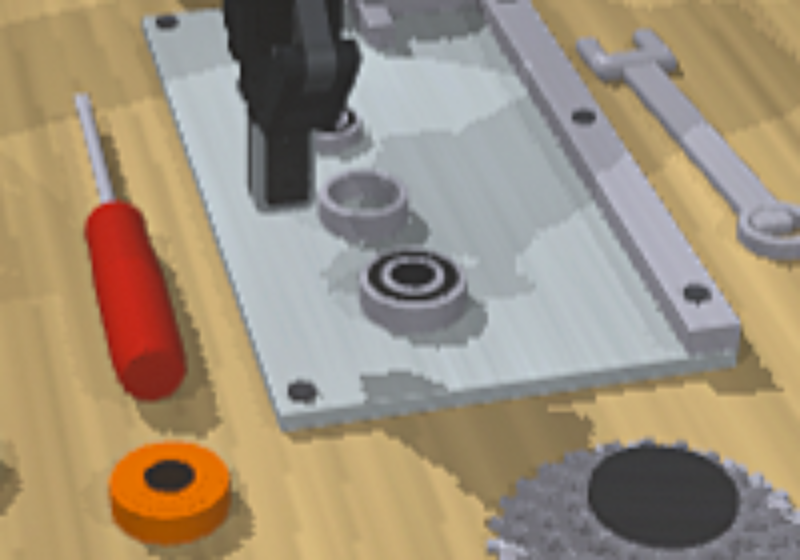

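The crop shows the shut fingertips at (280,190), above and behind the bearing at (410,290), on its -x side with room to go down.

Emit:
step_arm(xyz=[[0,0,0.8],[0,0,0.6],[0,0,0.15],[0,0,0],[0,0,0]], roll=[0,0,0,0,0])

```text
time_s: 3.55
tool_pos: [0.4895, -0.0404, 0.0372]
ee_rot: [[1.0, 0.006, 0.003], [0.006, -1.0, -0.0], [0.003, 0.0, -1.0]]
ft_force: [0.5, 0.5, -0.7]
finger_gap: 0.0001
gripper_force: 0.0
```

Emit:
step_arm(xyz=[[0.3,0,0],[0.2,0,0],[0.1,0,0],[0.1,0,0],[0.1,0,0]], roll=[0,0,0,0,0])

```text
time_s: 4.05
tool_pos: [0.5084, -0.0402, 0.0358]
ee_rot: [[1.0, 0.006, -0.01], [0.006, -1.0, -0.002], [-0.01, 0.002, -1.0]]
ft_force: [-11.6, 0.8, 17.1]
finger_gap: -0.0
gripper_force: 10.0
```

Run:
```python
from h import *
s=bot.sense();print(s['tool_pos'],s['ft_force'],s['torque'])
a=viewer.get_image('side')['color'][210:320,240:390,::-1];a=cv2.resize(a,None,fx=5,fy=5)
cv2.imwrite('pics/s3.png',a)
s=bot.sense();print(s['tool_pos'],s['ft_force'],s['torque'])
```

```text
[ 0.50838385 -0.04024894  0.03584398] [-11.64947867   0.82483678  17.07470633] [0.13982691 2.47395561 0.04530308]
[ 0.50840405 -0.04026578  0.03589199] [-9.89154308  0.44397318 13.87308712] [0.01079377 2.00322235 0.07842296]
```

View pics/s3.png

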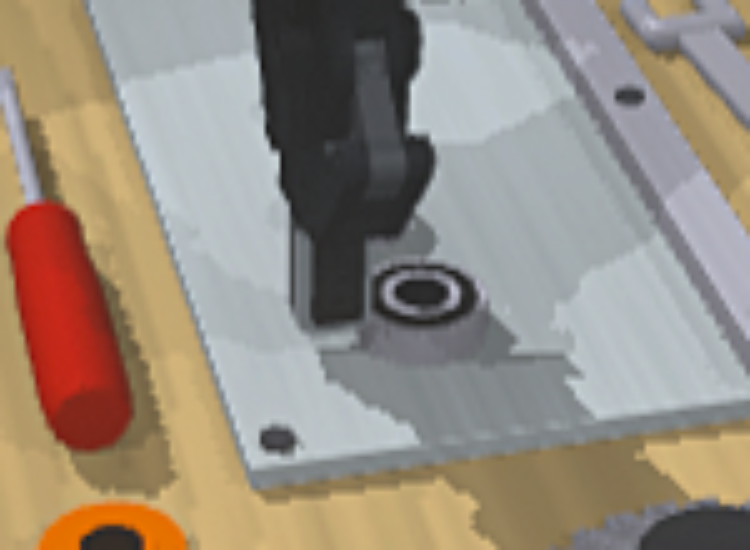

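The fingertip at (340,325) touches the bearing's -x side at (370,300). The upward force is odd, so I'll check the tip height.

Run:
```python
from h import *
d=viewer.get_image('side')
for x,y in((340,327),(318,327),(362,320),(296,308)):
  for z in(.008,.012,.017):print((x,y),z,ray(d,(240+x/5,210+y/5),z)[0].round(4))
s=bot.sense();print(s['tool_pos'],s['ft_force'],s['torque'])
```

```text
(340, 327) 0.008 [ 0.515  -0.0331  0.008 ]
(340, 327) 0.012 [ 0.5137 -0.0386  0.012 ]
(340, 327) 0.017 [ 0.512  -0.0455  0.017 ]
(318, 327) 0.008 [ 0.5087 -0.0317  0.008 ]
(318, 327) 0.012 [ 0.5074 -0.0372  0.012 ]
(318, 327) 0.017 [ 0.5058 -0.0442  0.017 ]
(362, 320) 0.008 [ 0.5222 -0.031   0.008 ]
(362, 320) 0.012 [ 0.5209 -0.0365  0.012 ]
(362, 320) 0.017 [ 0.5191 -0.0435  0.017 ]
(296, 308) 0.008 [ 0.5044 -0.0206  0.008 ]
(296, 308) 0.012 [ 0.5032 -0.0263  0.012 ]
(296, 308) 0.017 [ 0.5016 -0.0333  0.017 ]
[ 0.50837741 -0.04024944  0.03595206] [-8.81718988 -0.46642906 12.85523633] [0.05744627 1.91904638 0.05529418]
```

Emit:
step_arm(xyz=[[0,0,-0.4],[-0.3,0,0],[-0.4,0,0],[0,0,0],[0,0,0]], roll=[0,0,0,0,0])

```text
time_s: 4.65
tool_pos: [0.4903, -0.0405, 0.0475]
ee_rot: [[1.0, 0.006, -0.001], [0.006, -1.0, -0.0], [-0.001, 0.0, -1.0]]
ft_force: [0.2, -1.4, -0.2]
finger_gap: 0.0004
gripper_force: 0.0
```

Emit:
step_arm(xyz=[[0,0,0.3],[0,0,0],[0,0,0]], roll=[0,0,0])

```text
time_s: 4.95
tool_pos: [0.4909, -0.0402, 0.0382]
ee_rot: [[1.0, 0.006, -0.001], [0.006, -1.0, 0.0], [-0.001, -0.0, -1.0]]
ft_force: [0.7, -0.4, -0.1]
finger_gap: -0.0002
gripper_force: 0.0
```

Emit:
step_arm(xyz=[[0,0,0.1],[0,0,0],[0,0,0]], roll=[0,0,0])

```text
time_s: 5.25
tool_pos: [0.4911, -0.0402, 0.0357]
ee_rot: [[1.0, 0.006, -0.0], [0.006, -1.0, 0.0], [-0.0, -0.0, -1.0]]
ft_force: [1.0, 0.6, 0.4]
finger_gap: -0.0001
gripper_force: 0.0
```

Emit:
step_arm(xyz=[[0,0,0.1],[0,0,0],[0,0,0]], roll=[0,0,0])

```text
time_s: 5.55
tool_pos: [0.491, -0.0403, 0.0327]
ee_rot: [[1.0, 0.006, -0.0], [0.006, -1.0, 0.0], [-0.0, -0.0, -1.0]]
ft_force: [-0.1, 0.0, -0.3]
finger_gap: -0.0001
gripper_force: 0.0
```

Run:
```python
from h import *
d=viewer.get_image('top')
p,s=blob(d,60,(345,230,372,258));print(p,s,ray(d,p,.02))
cv2.imwrite('pics/t4.png',cv2.resize(d['color'][180:292,260:420,::-1],None,fx=5,fy=5))
```

```text
[358.5258216  245.60250391] [  0   1  27  27 639] [[ 0.53340528 -0.04157232  0.02      ]]
```

View pics/t4.png

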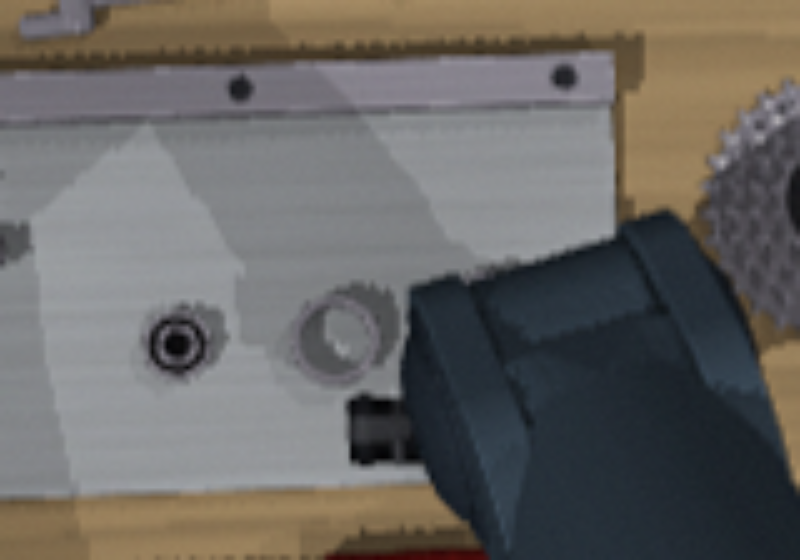

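In the top view the arm hides the bearing; the spacer (345,335) and small bearing (178,345) are untouched. I'll keep feeling for the plate.

Emit:
step_arm(xyz=[[0,0,0.1],[0,0,0],[0,0,0]], roll=[0,0,0])

```text
time_s: 5.9
tool_pos: [0.491, -0.0403, 0.0297]
ee_rot: [[1.0, 0.006, -0.0], [0.006, -1.0, 0.0], [-0.0, -0.0, -1.0]]
ft_force: [0.2, -0.4, -0.2]
finger_gap: -0.0
gripper_force: 0.0
```

Emit:
step_arm(xyz=[[0,0,0.1],[0,0,0],[0,0,0]], roll=[0,0,0])

```text
time_s: 6.2
tool_pos: [0.4916, -0.0403, 0.0271]
ee_rot: [[1.0, 0.006, 0.001], [0.006, -1.0, -0.0], [0.001, 0.0, -1.0]]
ft_force: [-0.9, 0.5, 4.1]
finger_gap: 0.0
gripper_force: 2.0
```

Run:
```python
from h import *
d=viewer.get_image('side');print(bot.sense()['tool_pos'])
cv2.imwrite('pics/s5.png',cv2.resize(d['color'][210:320,240:390,::-1],None,fx=5,fy=5))
```

```text
[ 0.49159795 -0.04028487  0.02715074]
```

View pics/s5.png

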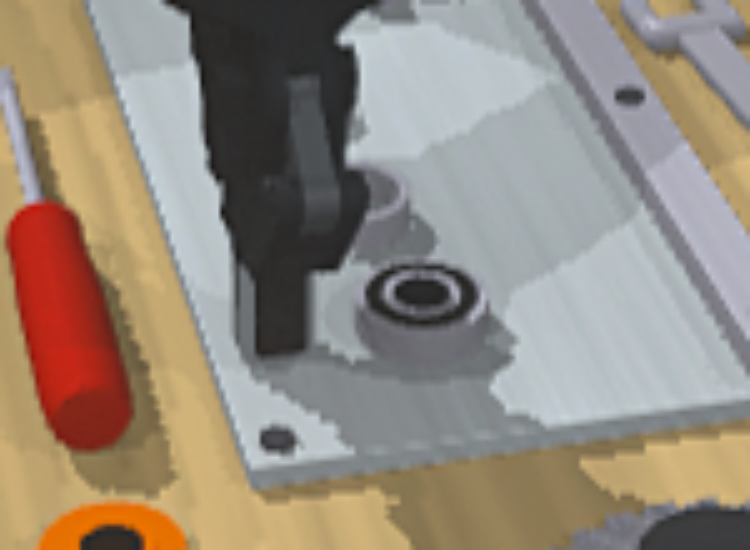

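The fingertip touched the plate at TCP z 27 mm, as the geometry says. The bearing at (422,290) hasn't moved and lies flat. Earlier the tip was on its rim chamfer, so I'll push lower now.

Emit:
step_arm(xyz=[[0,0,-0.12],[0.1,0,0],[0.15,0,0],[0.15,0,0],[0,0,0]], roll=[0,0,0,0,0])

```text
time_s: 6.75
tool_pos: [0.5043, -0.0401, 0.0305]
ee_rot: [[1.0, 0.006, 0.001], [0.006, -1.0, 0.0], [0.001, -0.0, -1.0]]
ft_force: [-0.6, 0.1, 0.2]
finger_gap: 0.0001
gripper_force: 0.0
```

Emit:
step_arm(xyz=[[0.12,0,0],[0.12,0,0],[0.12,0,0],[0.12,0,0],[0.12,0,0]], roll=[0,0,0,0,0])

```text
time_s: 7.25
tool_pos: [0.5214, -0.0401, 0.0303]
ee_rot: [[1.0, 0.006, -0.0], [0.006, -1.0, 0.0], [-0.0, -0.0, -1.0]]
ft_force: [-0.4, 0.2, -0.5]
finger_gap: -0.0
gripper_force: 0.1
```

Run:
```python
from h import *
d=viewer.get_image('side');print(bot.sense()['tool_pos'])
cv2.imwrite('pics/s6.png',cv2.resize(d['color'][210:320,240:390,::-1],None,fx=5,fy=5))
```

```text
[ 0.52224991 -0.04005115  0.03052392]
```

View pics/s6.png

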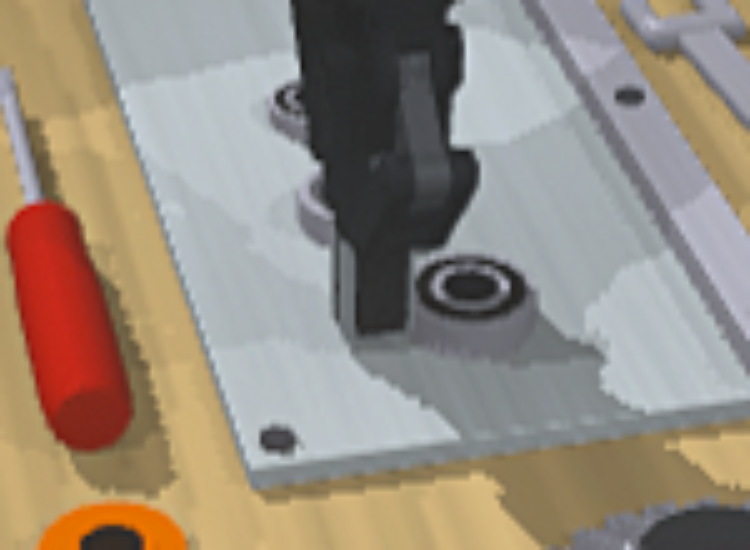

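The bearing has slid flat ahead of the finger, to (470,286). I'll carry on to the fence and slow near contact.

Emit:
step_arm(xyz=[[0.2,0,0],[0.25,0,0],[0.25,0,0],[0.25,0,0],[0.2,0,0]], roll=[0,0,0,0,0])

```text
time_s: 7.8
tool_pos: [0.5568, -0.0399, 0.0305]
ee_rot: [[1.0, 0.006, 0.001], [0.006, -1.0, 0.0], [0.001, -0.0, -1.0]]
ft_force: [-0.1, -0.1, -0.0]
finger_gap: 0.0005
gripper_force: 0.3
```

Emit:
step_arm(xyz=[[0.1,0,0],[0.08,0,0],[0.08,0,0],[0,0,0]], roll=[0,0,0,0])

```text
time_s: 8.2
tool_pos: [0.5637, -0.0398, 0.0304]
ee_rot: [[1.0, 0.006, 0.001], [0.006, -1.0, 0.0], [0.001, -0.0, -1.0]]
ft_force: [0.0, 0.2, -0.1]
finger_gap: 0.0001
gripper_force: 0.0
```

Emit:
step_arm(xyz=[[0.06,0,0],[0.06,0,0],[0,0,0]], roll=[0,0,0])

```text
time_s: 8.5
tool_pos: [0.5675, -0.0398, 0.0305]
ee_rot: [[1.0, 0.006, 0.001], [0.006, -1.0, 0.0], [0.001, -0.0, -1.0]]
ft_force: [-0.5, 0.8, -0.5]
finger_gap: 0.0
gripper_force: 0.0
```

Run:
```python
from h import *
d=viewer.get_image('side');print(bot.sense()['tool_pos'])
cv2.imwrite('pics/s7.png',cv2.resize(d['color'][200:320,260:420,::-1],None,fx=5,fy=5))
```

```text
[ 0.56739229 -0.03983187  0.03046145]
```

View pics/s7.png

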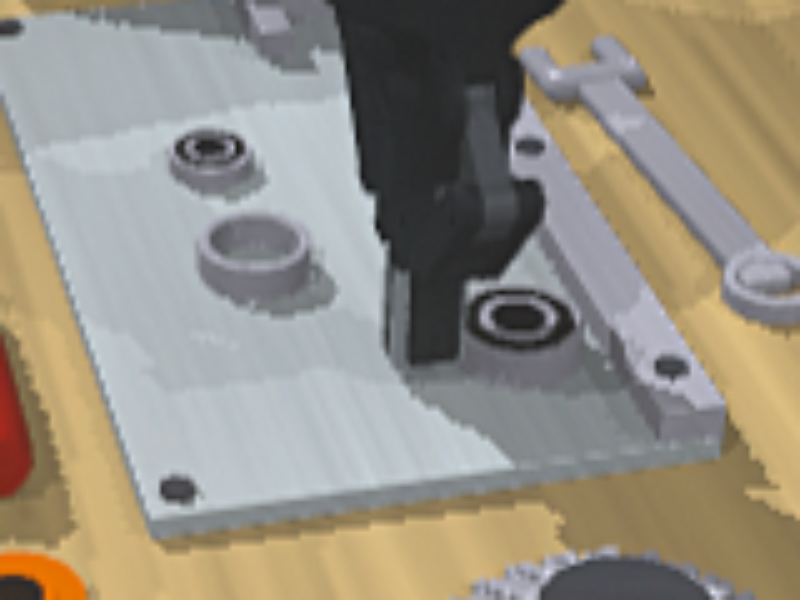

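The bearing (520,318) is flat and a few mm short of the fence face (600,340).

Emit:
step_arm(xyz=[[0.08,0,0],[0.06,0,0],[0,0,0]], roll=[0,0,0])

```text
time_s: 8.85
tool_pos: [0.5718, -0.0398, 0.0305]
ee_rot: [[1.0, 0.006, 0.001], [0.006, -1.0, 0.0], [0.001, -0.0, -1.0]]
ft_force: [-0.8, 0.1, 0.6]
finger_gap: 0.0003
gripper_force: 0.0
```

Emit:
step_arm(xyz=[[0.06,0,0],[0.04,0,0],[0,0,0]], roll=[0,0,0])

```text
time_s: 9.15
tool_pos: [0.5735, -0.0397, 0.0302]
ee_rot: [[1.0, 0.006, -0.002], [0.006, -1.0, -0.0], [-0.002, 0.0, -1.0]]
ft_force: [-3.4, 0.2, 2.1]
finger_gap: 0.0
gripper_force: 1.3
```

Now against the fence (contact at x 0.573). I'll back off and go round to its -y side.

Emit:
step_arm(xyz=[[-0.5,0,0],[0,0.8,0],[0,0.8,0],[0,0.05,0],[0,0,0]], roll=[0,0,0,0,0])

```text
time_s: 9.65
tool_pos: [0.5601, -0.0903, 0.0305]
ee_rot: [[1.0, 0.004, 0.001], [0.004, -1.0, -0.0], [0.001, 0.0, -1.0]]
ft_force: [-0.4, 0.9, -0.1]
finger_gap: -0.0004
gripper_force: 0.0
```

Emit:
step_arm(xyz=[[0.6,0,0],[0.6,0,0],[0.15,0,0],[0,0,0],[0,0,0]], roll=[0,0,0,0.75,0])

```text
time_s: 10.15
tool_pos: [0.5998, -0.0875, 0.0303]
ee_rot: [[0.995, -0.096, -0.0], [-0.096, -0.995, 0.001], [-0.0, -0.001, -1.0]]
ft_force: [-0.1, 0.6, -0.1]
finger_gap: 0.0001
gripper_force: 0.0
```

Run:
```python
from h import *
d=viewer.get_image('side');print(bot.sense()['tool_pos'])
cv2.imwrite('pics/s8.png',cv2.resize(d['color'][200:320,260:420,::-1],None,fx=5,fy=5))
```

```text
[ 0.59958895 -0.08781308  0.03024569]
```

View pics/s8.png

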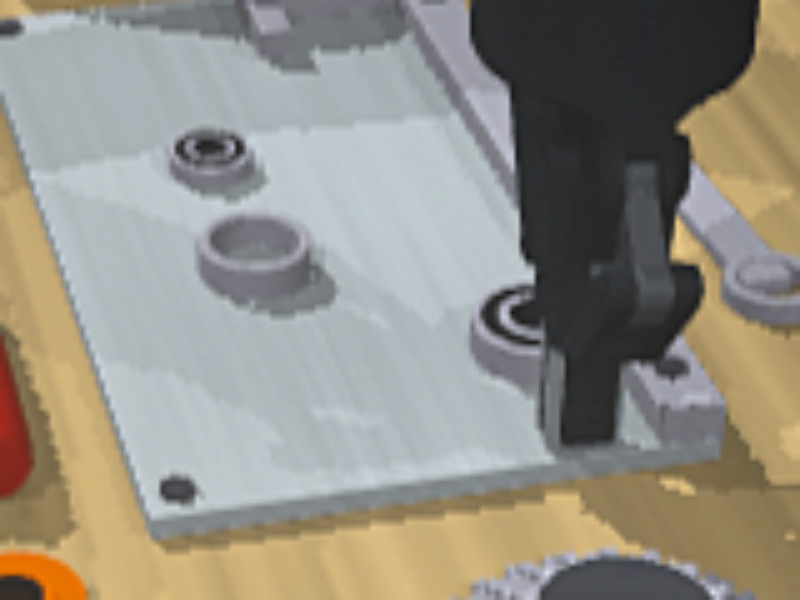

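The finger is behind the bearing at (570,400), the bearing is at the fence (520,315), and the other rings haven't moved. Pushing along the fence with the face turned 6 degrees towards it.

Emit:
step_arm(xyz=[[-0.02,-0.15,0],[-0.02,-0.2,0],[-0.02,-0.2,0],[-0.02,-0.2,0],[-0.02,-0.2,0]], roll=[0,0,0,0,0])

```text
time_s: 10.7
tool_pos: [0.5996, -0.06, 0.0304]
ee_rot: [[0.995, -0.098, -0.0], [-0.098, -0.995, -0.0], [-0.0, 0.0, -1.0]]
ft_force: [-0.7, -1.5, -0.3]
finger_gap: 0.0005
gripper_force: 0.5
```

Emit:
step_arm(xyz=[[-0.02,-0.2,0],[-0.02,-0.2,0],[-0.02,-0.2,0],[-0.02,-0.2,0],[-0.02,-0.2,0]], roll=[0,0,0,0,0])

```text
time_s: 11.2
tool_pos: [0.5998, -0.0299, 0.0304]
ee_rot: [[0.995, -0.098, -0.0], [-0.098, -0.995, -0.0], [-0.0, 0.0, -1.0]]
ft_force: [0.2, -1.7, -0.5]
finger_gap: 0.0001
gripper_force: 0.7
```

```bash
cat >> h.py <<'E'
def seal():
    "dark ring/bore candidates near the fence in both views -> board xy (mm)"
    R,o=frame(np.radians(.42),[.5572,.0537])
    for n in('top','side'):
        d=viewer.get_image(n);g=cv2.cvtColor(d['color'],cv2.COLOR_RGB2GRAY)
        k,l,s,c=cv2.connectedComponentsWithStats((g<60).astype(np.uint8))
        for i in range(1,k):
            p=ray(d,c[i],.02)[0,:2];b=R.T@(p-o)*1000
            if -60<b[0]<70 and -150<b[1]<125 and 15<s[i,4]<600:print(n,c[i].round(1),s[i,2:],b.round(1))
E
python3 -c "
from h import *
print(bot.sense()['tool_pos']);seal()"
```

```text
[ 0.599763   -0.02987589  0.03036278]
top [294.9 248.8] [11 11 41] [-26.4  31.5]
top [295.  248.4] [ 5  6 23] [-25.7  31.4]
side [350.9 249.1] [ 6  9 19] [ 34.9 -48.8]
```

Emit:
step_arm(xyz=[[-0.02,-0.2,0],[-0.02,-0.2,0],[-0.02,-0.2,0],[-0.02,-0.2,0],[-0.02,-0.2,0]], roll=[0,0,0,0,0])

```text
time_s: 11.8
tool_pos: [0.5997, 0.0006, 0.0303]
ee_rot: [[0.995, -0.098, -0.0], [-0.098, -0.995, 0.0], [-0.0, -0.0, -1.0]]
ft_force: [0.5, 0.1, -0.3]
finger_gap: 0.0001
gripper_force: 0.3
```

Emit:
step_arm(xyz=[[-0.02,-0.2,0],[-0.02,-0.2,0],[-0.02,-0.2,0],[-0.02,-0.2,0],[-0.02,-0.2,0]], roll=[0,0,0,0,0])

```text
time_s: 12.3
tool_pos: [0.5996, 0.0304, 0.0303]
ee_rot: [[0.995, -0.098, -0.0], [-0.098, -0.995, -0.0], [-0.0, 0.0, -1.0]]
ft_force: [-1.2, -0.6, 0.0]
finger_gap: 0.0004
gripper_force: 0.4
```

```bash
python3 -c "
from h import *
print(bot.sense()['tool_pos']);seal()"
```

```text
[0.59961882 0.03039478 0.0303433 ]
top [294.9 248.8] [11 11 41] [-26.4  31.5]
top [295.  248.4] [ 5  6 23] [-25.7  31.4]
side [339.9 229.9] [ 6  8 16] [34.6 11.3]
```

The visible seal arc stays at the same distance from the fence and moves along with the finger. Carrying on.

Emit:
step_arm(xyz=[[-0.02,-0.2,0],[-0.02,-0.2,0],[-0.02,-0.2,0],[-0.02,-0.2,0],[-0.02,-0.2,0]], roll=[0,0,0,0,0])

```text
time_s: 12.9
tool_pos: [0.5997, 0.0608, 0.0304]
ee_rot: [[0.995, -0.098, 0.0], [-0.098, -0.995, 0.0], [0.0, -0.0, -1.0]]
ft_force: [-0.2, -0.9, 0.4]
finger_gap: -0.0001
gripper_force: 0.3
```

Emit:
step_arm(xyz=[[-0.02,-0.2,0],[-0.02,-0.2,0],[-0.02,-0.2,0],[-0.02,-0.2,0],[-0.02,-0.2,0]], roll=[0,0,0,0,0])

```text
time_s: 13.4
tool_pos: [0.5996, 0.0907, 0.0304]
ee_rot: [[0.995, -0.098, -0.0], [-0.098, -0.995, -0.0], [-0.0, 0.0, -1.0]]
ft_force: [0.0, -0.7, 0.8]
finger_gap: -0.0002
gripper_force: 0.4
```

Emit:
step_arm(xyz=[[-0.02,-0.15,0],[-0.01,-0.1,0],[-0.01,-0.1,0],[-0.01,-0.1,0],[0,0,0]], roll=[0,0,0,0,0])

```text
time_s: 13.9
tool_pos: [0.5995, 0.1045, 0.0304]
ee_rot: [[0.995, -0.098, 0.0], [-0.098, -0.995, 0.001], [0.0, -0.001, -1.0]]
ft_force: [-0.5, -0.7, -0.2]
finger_gap: 0.0001
gripper_force: 0.1
```

```bash
python3 -c "
from h import *
print(bot.sense()['tool_pos']);seal()"
```

```text
[0.59949325 0.10448803 0.0304331 ]
```

Emit:
step_arm(xyz=[[-0.01,-0.1,0],[-0.01,-0.1,0],[-0.01,-0.1,0],[-0.01,-0.1,0],[0,0,0]], roll=[0,0,0,0,0])

```text
time_s: 14.5
tool_pos: [0.5994, 0.1171, 0.0305]
ee_rot: [[0.995, -0.097, 0.0], [-0.097, -0.995, 0.001], [0.0, -0.001, -1.0]]
ft_force: [-0.4, -0.1, 0.3]
finger_gap: -0.0
gripper_force: 0.0
```

Emit:
step_arm(xyz=[[-0.01,-0.07,0],[-0.01,-0.07,0],[0,0,0]], roll=[0,0,0])

```text
time_s: 14.8
tool_pos: [0.5992, 0.1207, 0.0304]
ee_rot: [[0.995, -0.098, 0.0], [-0.098, -0.995, 0.0], [0.0, -0.0, -1.0]]
ft_force: [0.7, 0.1, -0.6]
finger_gap: -0.0003
gripper_force: 0.1
```

Emit:
step_arm(xyz=[[0,-0.07,0],[0,-0.05,0],[0,0,0]], roll=[0,0,0])

```text
time_s: 15.1
tool_pos: [0.5995, 0.1239, 0.0303]
ee_rot: [[0.995, -0.098, -0.0], [-0.098, -0.995, 0.0], [-0.0, 0.0, -1.0]]
ft_force: [-1.4, -1.3, -0.8]
finger_gap: 0.0004
gripper_force: 0.4
```

Emit:
step_arm(xyz=[[0,-0.05,0],[0,-0.05,0],[0,0,0]], roll=[0,0,0])

```text
time_s: 15.4
tool_pos: [0.5999, 0.1271, 0.0304]
ee_rot: [[0.995, -0.098, -0.0], [-0.098, -0.995, 0.0], [-0.0, -0.0, -1.0]]
ft_force: [0.1, -0.9, -0.2]
finger_gap: -0.0001
gripper_force: 0.4
```

Emit:
step_arm(xyz=[[0,-0.06,0],[0,-0.04,0],[0,0,0]], roll=[0,0,0])

```text
time_s: 15.7
tool_pos: [0.6002, 0.1303, 0.0304]
ee_rot: [[0.995, -0.098, 0.0], [-0.098, -0.995, 0.001], [0.0, -0.001, -1.0]]
ft_force: [0.1, 0.1, 0.6]
finger_gap: 0.0001
gripper_force: 0.3
```

Emit:
step_arm(xyz=[[0,-0.06,0],[0,-0.04,0],[0,0,0]], roll=[0,0,0])

```text
time_s: 16.0
tool_pos: [0.6005, 0.1321, 0.0303]
ee_rot: [[0.995, -0.099, -0.0], [-0.099, -0.995, -0.001], [-0.0, 0.001, -1.0]]
ft_force: [-0.4, -3.2, 0.9]
finger_gap: -0.0
gripper_force: 1.1
```

```bash
python3 -c "
from h import *
print(bot.sense()['tool_pos'],bot.sense()['ft_force']);seal()"
```

```text
[0.60045936 0.13207985 0.03031531] [-0.35952922 -3.16135852  0.92143516]
```

Emit:
step_arm(xyz=[[0,-0.05,0],[0,-0.03,0],[0,0,0]], roll=[0,0,0])

```text
time_s: 16.4
tool_pos: [0.6005, 0.1324, 0.0302]
ee_rot: [[0.995, -0.1, -0.002], [-0.1, -0.995, -0.004], [-0.001, 0.004, -1.0]]
ft_force: [-2.1, -5.3, 2.4]
finger_gap: -0.0
gripper_force: 3.0
```

It's firmly stopped. Back off, go up and away, and measure.

Emit:
step_arm(xyz=[[-0.05,0.4,0],[-0.05,0.6,0],[-0.2,0.6,-0.5],[0,0,-1],[0,0,-1]], roll=[0,0,0,0,0])

```text
time_s: 16.9
tool_pos: [0.5862, 0.0862, 0.1054]
ee_rot: [[0.995, -0.101, -0.001], [-0.101, -0.995, 0.0], [-0.001, -0.0, -1.0]]
ft_force: [0.5, 0.4, -0.0]
finger_gap: 0.0003
gripper_force: 0.0
```

Emit:
step_arm(xyz=[[0,0.3,-1],[0,1,-1],[0,1,-1],[-0.2,1,0],[-0.2,1,0]], roll=[0,0,0,0,0])

```text
time_s: 17.4
tool_pos: [0.5633, -0.0406, 0.1973]
ee_rot: [[0.995, -0.099, 0.005], [-0.099, -0.995, 0.0], [0.005, -0.001, -1.0]]
ft_force: [-0.6, -0.1, -0.8]
finger_gap: 0.0001
gripper_force: 0.0
```

Emit:
step_arm(xyz=[[-0.2,1,0],[-0.5,1,0],[-0.5,1,0],[-0.5,1,0],[-0.5,1,0]], roll=[0,0,0,0,0])

```text
time_s: 17.9
tool_pos: [0.481, -0.1833, 0.1955]
ee_rot: [[0.995, -0.099, 0.002], [-0.099, -0.995, -0.0], [0.002, -0.0, -1.0]]
ft_force: [-0.3, 0.8, 0.2]
finger_gap: -0.0002
gripper_force: 0.0
```

Run:
```python
from h import *
print(bot.sense()['tool_pos'],bot.sense()['ft_force']);seal()
d=viewer.get_image('side');g=cv2.cvtColor(d['color'],cv2.COLOR_RGB2GRAY)
d=viewer.get_image('top');g=cv2.cvtColor(d['color'],cv2.COLOR_RGB2GRAY)
print(g[198:240:1,236:272:1])
```

```text
[ 0.48102613 -0.1832718   0.19549317] [-0.27906498  0.81823512  0.20034251]
top [253.6 214.5] [ 18  27 201] [ 44.8 111.7]
top [294.9 248.8] [11 11 41] [-26.4  31.5]
top [295.  248.5] [ 5  6 24] [-25.9  31.3]
[[136 129 126 ... 108 110 109]
 [136 129 128 ... 110 110 112]
 [135 129 128 ... 111 112 113]
 ...
 [ 70  72  71 ... 132 132 131]
 [ 75  76  75 ... 130 130 129]
 [ 78  79  79 ... 129 128 131]]
```

Run:
```python
from h import *
R,o=frame(np.radians(.42),[.5572,.0537])
for n,(x0,y0,x1,y1) in(('top',(244,203,275,232)),('side',(305,188,352,222))):
    d=viewer.get_image(n);g=cv2.cvtColor(d['color'],cv2.COLOR_RGB2GRAY)[y0:y1,x0:x1]
    for t in(22,30,38,46,54):
        k,l,s,c=cv2.connectedComponentsWithStats((g<t).astype(np.uint8))
        for i in range(1,k):
            if s[i,4]>8:p=c[i]+[x0,y0];print(n,t,p.round(1),s[i,2:],(R.T@(ray(d,p,.02)[0,:2]-o)*1000).round(1))
    cv2.imwrite(f'pics/f_{n}.png',d['color'][y0:y1,x0:x1])
    if n=='top':print('\n'.join(' '.join('%3d'%v for v in r) for r in g))
```

```text
top 22 [254.5 214.1] [15 15 59] [ 45.8 110. ]
top 22 [255.1 214. ] [ 7  7 43] [ 45.8 108.7]
top 30 [254.5 214.2] [16 15 70] [ 45.5 109.8]
top 30 [255.1 214. ] [ 7  7 43] [ 45.8 108.7]
top 38 [254.8 214.1] [17 16 85] [ 45.6 109.3]
top 38 [255.2 214. ] [ 8  7 47] [ 45.9 108.5]
top 46 [254.6 214.1] [17 16 91] [ 45.7 109.7]
top 46 [255.3 213.9] [ 8  7 49] [ 45.9 108.3]
top 54 [254.4 213.8] [ 18  16 155] [ 46.2 110. ]
top 54 [246.  223.5] [ 1 14 14] [ 27.4 127.3]
111 104 117 115 116 116 117 119 119 120 119 118 117 117 119 116 116 118 124 124 122 120 115 107 108 107 105 105 102  99  96
111  89  87  98  95  92  92  94  94 100 100 104 104  99  83  77  80  84  93  93  97  93  92  84  85  95  91  92  87  86  81
 90  69  46  66  65  61  64  77  95  96  78  72  88  88  86  78  68  57  59  58  65  63  65  71  69  83 106 107 106 105 105
 70  72  47  63  65  67  96  99  90  73  51  37  58  60  78  85  95  96  66  70  68  70  71  71  67  77 121 121 118 118 120
 71  75  54  71  74 100  90  70  30   4   5   4   5   3   4  26  61  95  93  74  70  72  70  70  70  78 121 119 117 117 118
 71  76  51  68  
[... 2402 characters left out ...]
  65  82  82  83  81  86 134 130 130 129 129 130 131 129 131
 75  69  51  72  69  69  68  77 118 118 116 112 112 113 112 108  53  78  83  82  82  90 133 132 131 130 129 132 130 131 130
 72  69  46  70  67  68  71  96 110 110 110 108 110 111 111 108  62  72  84  83  82  83 111 132 131 130 131 131 131 131 130
 71  68  53  69  68  68  76 117 111 112 113 112 115 115 115 111  70  72  84  82  86 114 117 135 132 132 134 134 134 134 133
 71  70  57  71  70  67  77 120 115 115 115 115 116 118 119 113  75  93  82  86 118 136 136 133 133 132 132 133 133 132 130
side 46 [317.4 199.3] [ 30  34 496] [ 25.4 124.1]
side 54 [316.6 201.8] [ 30  34 675] [ 21.7 115.2]
side 54 [338.1 201.7] [3 6 9] [ 59.3 107.3]
```

The bore centre is at top pixel (255.1,214.0). That puts its 20 mm radius on both the fence edge (row about 204) and the end-stop edge (column about 246), so the bearing is fully home. The arm is clear.

```bash
python3 -c "
from plant import bot
print(bot.job_done())"
```

```text
the job is handed in; nothing more can be done
None
```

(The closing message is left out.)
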